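# Find the knob's socket by feel and hold it socket up

## Robot

A 6-joint arm with a two-finger parallel gripper is mounted at the origin on the work surface; the furniture and walls round the work are solid. World frame = base frame: x ahead of the robot, y to its left, z up, the work surface at z = 0. Lengths are in m, angles in rad, forces in N, time in s.
With the tool pointing down it reaches from about 0.375 to 0.975 m from the base axis. Payload 3.8 kg.
Tool frame: the origin (TCP) lies where the fingers leave the gripper's body, on its centre line; the fingertips stand 73 mm ahead of it and the grasp point (between the pads) lies 54 mm ahead of it (nose_length is the distance from the TCP to the fingertips, in m); z points along the fingers, y is the line along which they close (so a half turn about z gives the same grasp; the last joint's range is limited). The gripper opens to 85 mm and grips with 20 to 120 N. Pads are 22 mm wide; open, the fingers measure 114 mm over their backs; the gripper's body (76 mm by 85 mm) begins 54 mm behind the grasp point. The pads swing forward as they close: fully open they stand 13 mm farther back than shut.
Start: joints at [-1.264, 0.264, 1.604, -0, 1.274, -0.037], TCP at [0.228, -0.635, 0.304] pointing down, gripper open.
Joint ranges: [-2.63, 2.63], [-0.94, 2.18], [0.31, 2.57], [-1.31, 4.45], [0, 2.66], [-2.55, 2.55]. Speed limits (rad/s): [2.57, 2.57, 3.14, 3.14, 3.14, 3.14].

## Interface

Orientations are given as a rotation vector (axis times angle).
In Python, from workcell import read_state, read_camera, calibration, finish_job, look_for, cut_out, tip_of, nose_length gives the robot as it stands.
- The arm moves only by the tool step_arm, never from a script. Its argument "targets" is a list of rows, each a list of 3 entries, a list of its own where there are three numbers: the turn, a rotation vector about the tool's x, y, z in rad, then the shift along the tool's x, y, z in mm, then the finger opening in mm, from 0 to 85.4. In form: [[[ax, ay, az], [x, y, z], grip], ...]. A call has 1 to 5 rows; each row shifts and turns the commanded pose from where the row before left it, along the tool's axes as they then stand; what a row does not reach is not made up. A row lasts 1/12 s, in which the tool goes at most 41.7 mm and 7.16 degrees, less where a joint would pass 70% of its speed; a pose out of reach is approached as far as the arm can. A call with a gripper value outside its range is refused whole. The fingers move at their own pace and stop on an object; "grip_force" is the grip in N (left out, the last holds). Time passes only in rows, so rows that do not move let the fingers close. It gives the time, the measured TCP pose, the force, the opening and the grip force at its end, in the units of the state.
- read_state(): the state, without advancing time (a new reading comes with each control period).
- read_camera(name): name is "side" or "top" or "wrist"; returns the picture (480x640x3 uint8, red, green, blue); there is no depth.
- calibration(name): a dict with "camera_matrix" (3x3 intrinsics, pixels), "R" (3x3) and "t" (3): a world point X has camera coordinates R X + t. Camera axes: x right, y down, z forward; pixel columns grow to the right and rows downward; lengths in m; the calibration is good to about 2 mm. A picture is of the moment at which its call begins: read the wrist's pose just before it. calibration takes no time and is no camera call; for the wrist camera it gives the pose at the moment of the call.
- finish_job(): hands the job in; it is judged then, once.
Trained networks look in the newest picture that a camera, given by its name, has taken for a name from the list of things; names that differ only in an ending like _2 or _b are one class to them, and where a whole thing is asked for, a point or a joint stands for the part that bears it (a point fixed in the world has none). Each returns a list of dicts, best first, with "score" (0 to 1); they miss things now and then, are a little off and sometimes report something else, mostly with a low value. They report only what shows in the picture. A call takes as long as a camera call.
- look_for(camera, query): "extent" ([left, top, right, bottom] in pixels, round what is visible of it).
- cut_out(camera, query): "region" (480x640 bool, what is visible of it) and "extent" ([left, top, right, bottom] in pixels, round what is visible of it).
- tip_of(camera, query): "at" ([row, column] in pixels: a listed point, or the origin of a listed thing).
The state is a dict: "time": time; "q": joint angles; "joint_vel": joint speeds; "joint_torque": joint torques, N m; "tool_pos": TCP position; "tcp_rot": TCP orientation; "wrist_force": force on the tool from outside, world axes, zero at the start; "torque": the same for the moment, N m; "width": opening from 0.0 (shut) to 1.0 (fully open); "grip_force": force on a finger pad.
Only numpy, scipy, OpenCV 4.12 (cv2) and the standard library are available. Lean on these libraries where they do the work, as an engineer would, in place of code of your own. Each camera call takes 0.05 s, during which the arm holds its last target. There are 200 camera calls.

## Task

The white eight-sided tank knob lies on its side on the small rest; one end is closed and the other has a blind socket. Pick it up, turn it until the socket faces straight up, and prove it by feel: gently rest its lower end centrally on top of the steel post for a moment (the closed end stops on top of the post; the socket would drop over it, so then turn the knob over). Then lift it about 10 cm clear of the post and finish while still holding it there, upright and still, socket up; do not disturb the other things.

Things in the scene. Friction and masses are not known exactly. Their poses are not given: they have to be found in the camera images.
- knob_center (a point): Centre of the loose white plastic knob, an octagonal prism 60 mm long, 44 mm across flats, about 0.11 kg. It first lies level on a flat on the rest, centre 62 mm above the worktop, two flats upright to be gripped. x points along its length to the socket end (any heading at the start); z is then up; y runs between the upright flats.
- knob_socket (a point): Centre of the knob's open end, 30 mm from the knob's centre along its x. Here is the mouth of the blind socket, about 24 mm wide and 30 mm deep, walls 10 mm. x points out of the socket.
- knob_closed (a point): Centre of the knob's closed, flat end, 30 mm from the knob's centre along minus x.
- knob: The knob as a solid. Its origin lies in the middle of the flat that is underneath at the start, 22 mm below the knob's centre; axes as at knob_center.
- rest: Fixed aluminium pillar with a flat black rubber top on which the knob lies: 36 mm in diameter, top 40 mm above the worktop, on a round dark foot plate 80 mm wide, 8 mm thick. Narrower than the knob, so fingers can reach down past both its sides whichever way it points; the knob may be laid down on it again. Origin: centre of its underside.
- post: Fixed upright steel post, 18 mm in diameter, flat top 80 mm above the worktop, on a round dark foot 72 mm wide and 24 mm high in all. It does not give. A tall cabinet stands along the left edge of the worktop, about 0.4 m left of the robot: keep the wrist off it. Origin: centre of its underside.
- post_tip (a point): Centre of the post's flat top, 80 mm above the worktop.
- loupe: Bystander: black loupe 46 x 46 x 58 mm, standing at the left. Origin: centre of its underside.
- cassette_1: Bystander: grey film cassette 25 x 28 x 51 mm, standing at the left. Origin: centre of its underside.
- cassette_2: Bystander: dark film cassette 25 x 28 x 51 mm, standing at the left. Origin: centre of its underside.
- marker: Bystander: black and grey marker 128 x 16 x 14 mm, lying at the right. Origin: centre of its underside.
- beaker: Bystander: clear plastic beaker 71 mm wide, 88 mm high, standing at the back left. Origin: centre of its underside.

How it is judged:
By the outcome, as a careful person would: the job done as asked, in the order asked, and still so for the second after the job is handed in, while the arm keeps its last pose, push and grip.
It also fails if it takes over 61 s, if anything falls off the work surface, if the arm or the gripper's body presses on something with over 40 N, if the wrist force passes 120 N, or if a joint passes its speed limit or range.

## Working session

There is one attempt and no reset: what is moved stays moved. The work goes in short steps, Python scripts to look and compute and a tool call to move; the robot and the scene stay as the last step left them, time stands still between calls to the robot, and variables do not carry over. Pictures are saved under pics/ and viewed, at most 10 in all, crops included, and the job is handed in when it is done.

Besides the shell and the picture viewer there is one more tool, called after "Emit:" in YAML: its name, and indented under it one key for each argument. step_arm: Moves the arm, as the interface text tells. Its arguments: {"type":"object","properties":{"targets":{"type":"array","items":{"type":"array"}},"grip_force":{"type":"number"}},"required":["targets"]}

```bash
mkdir -p pics; cat > h.py <<'E'
import numpy as np, cv2
from scipy.spatial.transform import Rotation as Ro
from workcell import *
def ray(c,rc):
    k=calibration(c);K,R,t=[np.array(k[i],float) for i in("camera_matrix","R","t")]
    d=R.T@np.linalg.inv(K)@np.array([rc[1],rc[0],1.]);return -R.T@t,d/np.linalg.norm(d)
def atz(c,rc,z):
    o,d=ray(c,rc);return o+d*(z-o[2])/d[2]
def meet(rs):
    A=0;b=0
    for o,d in rs:
        P=np.eye(3)-np.outer(d,d);A=A+P;b=b+P@o
    return np.linalg.solve(A,b)
def proj(c,X):
    k=calibration(c);K,R,t=[np.array(k[i],float) for i in("camera_matrix","R","t")]
    p=K@(R@np.array(X)+t);return p[:2]/p[2]
def tri(q,cams=("side","top")):
    rs=[]
    for c in cams:
        r=tip_of(c,q)
        if r: rs.append(ray(c,r[0]["at"])); print(c,q,np.round(r[0]["at"]),round(r[0]["score"],2),[ (np.round(x["at"]),round(x["score"],2)) for x in r[1:3]])
        else: print(c,q,None)
    if len(rs)>1:
        X=meet(rs);print(q,np.round(X,4));return X
E
cat > a.py <<'E'
from h import *
np.set_printoptions(suppress=True,precision=4)
for c in("side","top"):
    im=read_camera(c);cv2.imwrite(f"pics/{c}0.png",im[:,:,::-1])
for q in("knob_center","knob_socket","knob_closed","post_tip","post","rest","loupe","beaker"): tri(q)
s=read_state();print(s)
for c in("side","top","wrist"):
    o,d=ray(c,(240,320));print(c,o,d)
E
python3 a.py
```

```text
side knob_center [219. 299.] 0.85 []
top knob_center [250. 368.] 0.69 []
knob_center [ 0.5531 -0.0631  0.0604]
side knob_socket [218. 309.] 0.65 []
top knob_socket [266. 363.] 0.68 []
knob_socket [ 0.522  -0.0553  0.0458]
side knob_closed [224. 289.] 0.93 []
top knob_closed [234. 368.] 0.95 [(array([163., 210.]), 0.51)]
knob_closed [ 0.5859 -0.0637  0.0677]
side post_tip [224. 300.] 0.73 [(array([264., 337.]), 0.72)]
top post_tip [219. 282.] 0.75 []
post_tip [0.6281 0.0802 0.2067]
side post [291. 337.] 0.72 [(array([227., 301.]), 0.44)]
top post [224. 293.] 0.64 []
post [ 0.6126  0.1066 -0.0246]
side rest [235. 299.] 0.82 [(array([224., 288.]), 0.3)]
top rest [250. 361.] 0.71 []
rest [ 0.5601 -0.0551  0.0099]
side loupe None
top loupe [310. 168.] 0.72 []
side beaker [373. 357.] 0.72 []
top beaker [306. 191.] 0.52 []
beaker [ 0.5352  0.2964 -0.2507]
{'time': 0.9, 'q': array([-1.2639,  0.2639,  1.604 ,  0.    ,  1.2737, -0.0369]), 'joint_vel': array([-0.0002, -0.0007,  0.0005,  0.0014,  0.0012,  0.0004]), 'joint_torque': array([ -0.0007, -51.5041, -36.7735,  -0.0002,   0.0005,   0.    ]), 'tool_pos': array([ 0.2275, -0.6355,  0.3039]), 'tcp_rot': array([-3.0953, -0.5373, -0.    ]), 'wrist_force': array([-0.4269,  1.1106, -0.6393]), 'torque': array([ 0.0211, -0.0391, -0.0045]), 'grip_force': 0.0, 'width': 1.002610241516021}
side [1.1651 0.5926 1.0108] [-0.4723 -0.454  -0.7555]
top [0.4443 0.0291 1.3072] [ 0.1018  0.0092 -0.9948]
wrist [ 0.2991 -0.6098  0.3751] [-0.2621 -0.1022 -0.9596]
```

View pics/side0.png

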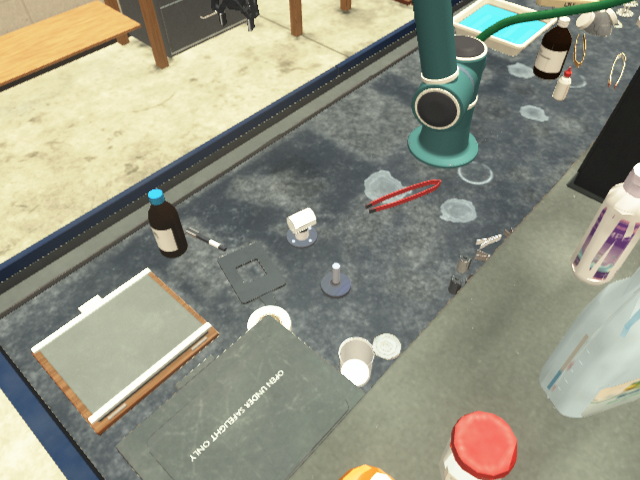

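View pics/top0.png

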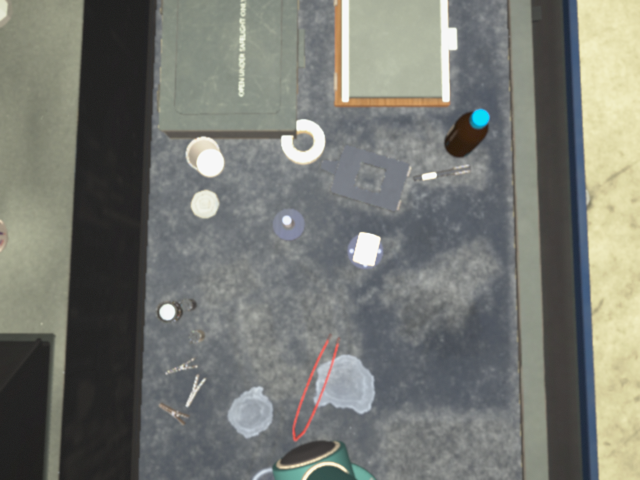

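```bash
cat > b.py <<'E'
from h import *
np.set_printoptions(suppress=True,precision=4)
a=cv2.imread("pics/side0.png")[195:300,260:365];b=cv2.imread("pics/top0.png")[200:305,265:400]
a=cv2.resize(a,(400,400),interpolation=cv2.INTER_CUBIC);b=cv2.resize(b,(400,400*105//135),interpolation=cv2.INTER_CUBIC)
o=np.zeros((400,800,3),np.uint8);o[:,:400]=a;o[:b.shape[0],400:]=b;cv2.imwrite("pics/crop0.png",o)
print("post tip",meet([ray("side",(264,337)),ray("top",(219.5,287))]), atz("side",(264,337),.08),atz("top",(219.5,287),.08))
print("foot",atz("top",(224,289),.012))
print("knob",atz("top",(250,366),.07),atz("side",(222,301),.062))
R=Ro.from_rotvec(read_state()["tcp_rot"]).as_matrix();print(R)
print("shift tool mm",R.T@(np.array([.45,-.08,.304])-read_state()["tool_pos"])*1000)
E
python3 b.py
```

```text
post tip [0.6118 0.1108 0.0817] [0.6101 0.1109 0.08  ] [0.6128 0.11   0.08  ]
foot [0.6121 0.1099 0.012 ]
knob [ 0.5503 -0.0563  0.07  ] [ 0.5602 -0.0528  0.062 ]
[[ 0.9415  0.337   0.    ]
 [ 0.337  -0.9415  0.    ]
 [ 0.     -0.     -1.    ]]
shift tool mm [ 396.698  -447.9965   -0.0942]
```

View pics/crop0.png

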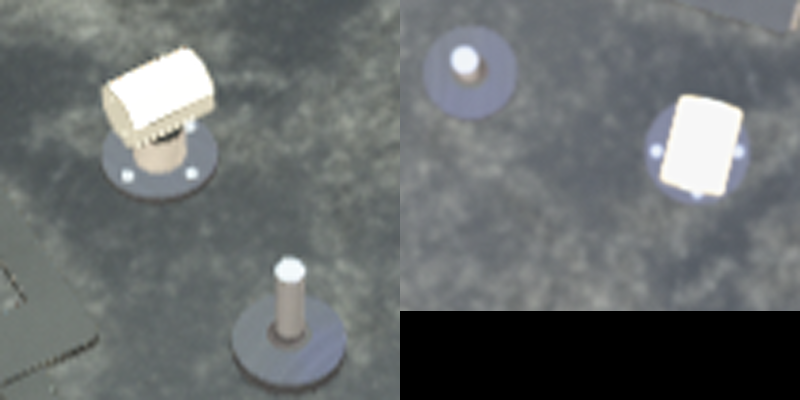

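The crop's left half (side view) shows the knob's plain closed end at (115,110), facing the side camera on the far +x side. The top view on the right puts the knob at (700,145), its axis about 12° off x, and the post tip at (465,60). So the socket should face the robot, heading about 168°.

Emit:
step_arm:
  targets:
    - [[0,0,0],[29,-28.5,0],85]
    - [[0,0,0],[29,-28.5,0],85]
    - [[0,0,0],[29,-28.5,0],85]
    - [[0,0,0],[29,-28.5,0],85]
    - [[0,0,0],[29,-28.5,0],85]

```text
time: 1.32
tool_pos: [0.3164, -0.4508, 0.3039]
tcp_rot: [3.095, 0.536, 0.0]
wrist_force: [0.4, -0.5, -0.1]
width: 0.994
grip_force: 0.0
```

Emit:
step_arm:
  targets:
    - [[0,0,0],[29,-28.5,0],85]
    - [[0,0,0],[29,-28.5,0],85]
    - [[0,0,0],[29,-28.5,0],85]
    - [[0,0,0],[29,-28.5,0],85]
    - [[0,0,0],[29,-28.5,0],85]

```text
time: 1.73
tool_pos: [0.4049, -0.2676, 0.3043]
tcp_rot: [3.095, 0.537, 0.001]
wrist_force: [0.6, -0.7, -0.3]
width: 0.993
grip_force: 0.0
```

Emit:
step_arm:
  targets:
    - [[0,0,0],[29,-28.5,0],85]
    - [[0,0,0],[29,-28.5,0],85]
    - [[0,0,0],[29,-28.5,0],85]
    - [[0,0,0],[29,-28.5,0],85]
    - [[0,0,0],[29,-28.5,0],85]

```text
time: 2.15
tool_pos: [0.4934, -0.0844, 0.3044]
tcp_rot: [3.095, 0.537, 0.002]
wrist_force: [0.1, -0.5, -0.3]
width: 0.995
grip_force: 0.0
```

Emit:
step_arm:
  targets:
    - [[0,0,-0.12],[29,-28.5,0],85]
    - [[0,0,-0.12],[0,0,0],85]
    - [[0,0,-0.12],[0,0,0],85]
    - [[0,0,-0.12],[0,0,0],85]
    - [[0,0,-0.12],[0,0,0],85]

```text
time: 2.57
tool_pos: [0.5108, -0.0491, 0.304]
tcp_rot: [2.793, 1.438, 0.0]
wrist_force: [-1.2, 0.3, -0.1]
width: 0.994
grip_force: 0.0
```

Emit:
step_arm:
  targets:
    - [[0,0,-0.12],[0,0,0],85]
    - [[0,0,-0.12],[0,0,0],85]
    - [[0,0,-0.12],[0,0,0],85]
    - [[0,0,-0.12],[0,0,0],85]
    - [[0,0,-0.12],[0,0,0],85]

```text
time: 2.98
tool_pos: [0.5107, -0.0498, 0.304]
tcp_rot: [2.244, 2.198, 0.0]
wrist_force: [0.3, -0.1, -0.1]
width: 1.0
grip_force: 0.0
```

Emit:
step_arm:
  targets:
    - [[0,0,-0.12],[0,0,0],85]
    - [[0,0,-0.12],[0,0,0],85]
    - [[0,0,-0.12],[0,0,0],85]
    - [[0,0,-0.12],[0,0,0],85]
    - [[0,0,-0.12],[0,0,0],85]

```text
time: 3.4
tool_pos: [0.5106, -0.0498, 0.304]
tcp_rot: [1.495, 2.763, 0.0]
wrist_force: [0.2, 1.0, -0.4]
width: 0.997
grip_force: 0.0
```

Emit:
step_arm:
  targets:
    - [[0,0,-0.12],[0,0,0],85]
    - [[0,0,-0.12],[0,0,0],85]
    - [[0,0,-0.12],[0,0,0],85]
    - [[0,0,-0.12],[0,0,0],85]
    - [[0,0,-0.12],[0,0,0],85]

```text
time: 3.82
tool_pos: [0.5107, -0.0498, 0.3041]
tcp_rot: [0.612, 3.081, 0.0]
wrist_force: [0.1, 0.3, -0.6]
width: 0.997
grip_force: 0.0
```

Emit:
step_arm:
  targets:
    - [[0,0,-0.12],[0,0,0],85]
    - [[0,0,-0.07],[0,0,0],85]
    - [[0,0,0],[0,0,0],85]

```text
time: 4.07
tool_pos: [0.5107, -0.0498, 0.304]
tcp_rot: [0.323, 3.125, -0.0]
wrist_force: [0.0, 0.3, -0.2]
width: 0.996
grip_force: 0.0
```

```bash
cat > c.py <<'E'
from h import *
import sys
np.set_printoptions(suppress=True,precision=4)
n=sys.argv[1]
s=read_state();print(s["time"],s["q"],s["tool_pos"]);print(Ro.from_rotvec(s["tcp_rot"]).as_matrix())
im=read_camera("wrist");cv2.imwrite(f"pics/{n}.png",im[:,:,::-1])
for q in sys.argv[2:]:
    r=tip_of("wrist",q)
    for x in r[:2]: print(q,x["at"],round(x["score"],2))
    if r: 
        o,d=ray("wrist",r[0]["at"]);print(o,d, atz("wrist",r[0]["at"],.062),atz("wrist",r[0]["at"],.08))
E
python3 c.py w1 knob_center knob_socket knob_closed
```

```text
4.0667 [-0.1457 -0.045   1.9446 -0.      1.2417 -1.5104] [ 0.5107 -0.0498  0.304 ]
[[-0.9788  0.2047  0.0003]
 [ 0.2047  0.9788 -0.0001]
 [-0.0003  0.     -1.    ]]
knob_center [266.2, 316.9] 0.84
[ 0.4365 -0.0339  0.3751] [ 0.3475 -0.0744 -0.9347] [ 0.5529 -0.0588  0.062 ] [ 0.5462 -0.0574  0.08  ]
knob_socket [237.7, 319.4] 0.61
[ 0.4365 -0.0339  0.3751] [ 0.2718 -0.0506 -0.961 ] [ 0.525  -0.0504  0.062 ] [ 0.5199 -0.0495  0.08  ]
knob_closed [294.1, 319.4] 0.72
[ 0.4365 -0.0339  0.3751] [ 0.4216 -0.0827 -0.903 ] [ 0.5826 -0.0626  0.062 ] [ 0.5742 -0.0609  0.08  ]
```

View pics/w1.png

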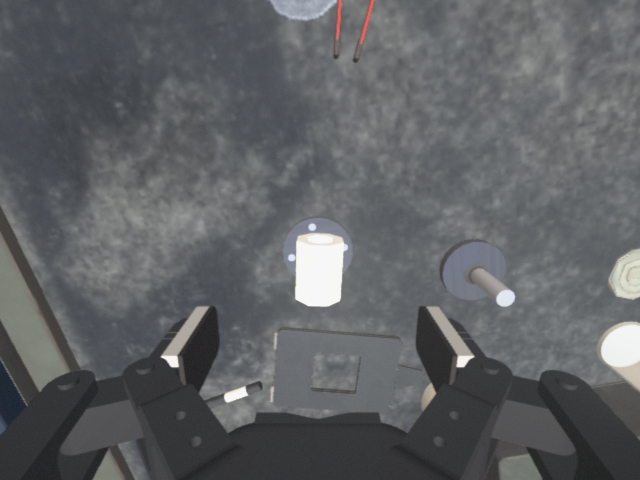

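The wrist view shows the knob at (320,268), with the socket hole at (320,238) facing the robot and its sides parallel to the tool axis. The post top is at (505,297), and the tool is well aligned, so I'll go down now.

Emit:
step_arm:
  targets:
    - [[0,0,0],[-22,0.5,20],85]
    - [[0,0,0],[-21,0,30],85]
    - [[0,0,0],[0,0,30],85]
    - [[0,0,0],[0,0,30],85]
    - [[0,0,0],[0,0,0],85]

```text
time: 4.68
tool_pos: [0.5487, -0.0576, 0.1871]
tcp_rot: [-0.326, -3.112, -0.001]
wrist_force: [-1.7, -0.7, -1.1]
width: 0.996
grip_force: 0.0
```

```bash
python3 c.py w2 knob_center knob_socket knob_closed
```

```text
4.6833 [-0.1497  0.1415  1.978   0.      1.0344 -1.5116] [ 0.5487 -0.0576  0.1871]
[[-0.9782  0.2074 -0.0122]
 [ 0.2074  0.9782  0.0019]
 [ 0.0123 -0.0007 -0.9999]]
knob_center [280.5, 320.1] 0.56
[ 0.478  -0.0423  0.2643] [ 0.3838 -0.0723 -0.9206] [ 0.5623 -0.0582  0.062 ] [ 0.5548 -0.0568  0.08  ]
knob_socket [233.0, 317.3] 0.95
[ 0.479  -0.0424  0.2659] [ 0.258  -0.0535 -0.9647] [ 0.5336 -0.0538  0.062 ] [ 0.5288 -0.0528  0.08  ]
knob_closed [321.2, 320.8] 0.58
[ 0.4797 -0.0425  0.2669] [ 0.4915 -0.0928 -0.8659] [ 0.596  -0.0645  0.062 ] [ 0.5858 -0.0626  0.08  ]
```

View pics/w2.png

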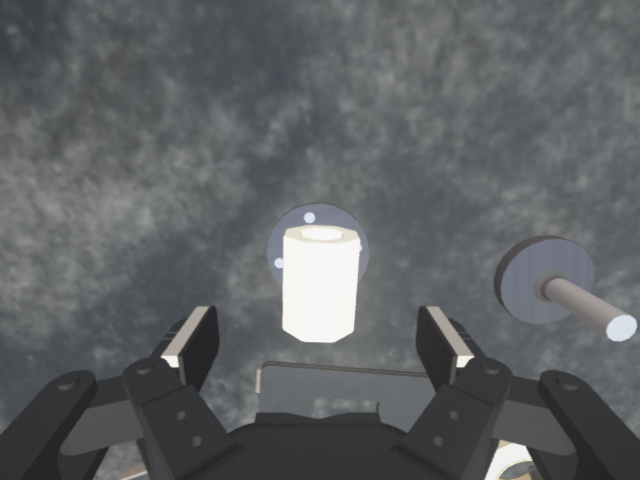

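The knob is at (320,285), centred between the fingers and aligned. The arm was still settling for that reading, so I'll take one more while it is still.

Emit:
step_arm:
  targets:
    - [[0,0,0],[0,0,10],85]
    - [[0,0,0],[0,0,0],85]
    - [[0,0,0],[0,0,0],85]
    - [[0,0,0],[0,0,0],85]

```text
time: 5.22
tool_pos: [0.5531, -0.0582, 0.1846]
tcp_rot: [0.326, 3.124, 0.0]
wrist_force: [0.6, -0.3, 0.5]
width: 1.0
grip_force: 0.0
```

```bash
python3 c.py w3 knob_center knob_socket knob_closed
```

```text
5.2167 [-0.1496  0.1456  1.9785  0.0001  1.0165 -1.5126] [ 0.5531 -0.0582  0.1846]
[[-0.9785  0.2064  0.0011]
 [ 0.2064  0.9785 -0.0001]
 [-0.0011  0.0001 -1.    ]]
knob_center [273.9, 317.1] 0.84
[ 0.4788 -0.0425  0.2555] [ 0.3689 -0.0775 -0.9262] [ 0.5559 -0.0587  0.062 ] [ 0.5487 -0.0571  0.08  ]
knob_socket [223.9, 318.6] 0.58
[ 0.4788 -0.0425  0.2554] [ 0.2339 -0.0444 -0.9713] [ 0.5254 -0.0513  0.062 ] [ 0.521  -0.0505  0.08  ]
knob_closed [316.2, 318.7] 0.79
[ 0.4788 -0.0425  0.2553] [ 0.4762 -0.0956 -0.8741] [ 0.5841 -0.0636  0.062 ] [ 0.5743 -0.0616  0.08  ]
```

Emit:
step_arm:
  targets:
    - [[0,0,0],[-1.5,0,25],85]
    - [[0,0,0],[0,0,25],85]
    - [[0,0,0],[0,0,18],85]
    - [[0,0,0],[0,0,0],85]
    - [[0,0,0],[0,0,0],85]

```text
time: 5.83
tool_pos: [0.5534, -0.0584, 0.1149]
tcp_rot: [-0.326, -3.122, -0.0]
wrist_force: [0.1, 0.1, 0.9]
width: 0.994
grip_force: 0.0
```

Emit:
step_arm:
  targets:
    - [[0,0,0],[0,0,0],30]
    - [[0,0,0],[0,0,0],30]
    - [[0,0,0],[0,0,0],30]
    - [[0,0,0],[0,0,0],30]
    - [[0,0,0],[0,0,0],30]
  grip_force: 45

```text
time: 6.25
tool_pos: [0.5555, -0.0586, 0.1176]
tcp_rot: [0.325, 3.122, -0.0]
wrist_force: [-0.9, 0.1, 5.2]
width: 0.507
grip_force: 46.3
```

Emit:
step_arm:
  targets:
    - [[0,0,0],[0,0,0],30]
    - [[0,0,0],[0,0,0],30]
    - [[0,0,0],[0,0,0],30]
    - [[0,0,0],[0,0,0],30]
    - [[0,0,0],[0,0,0],30]

```text
time: 6.67
tool_pos: [0.5555, -0.0586, 0.1177]
tcp_rot: [0.326, 3.122, -0.0]
wrist_force: [-1.4, 0.1, 5.5]
width: 0.504
grip_force: 46.3
```

Emit:
step_arm:
  targets:
    - [[0,0,0],[0,0,-20],30]
    - [[0,0,0],[0,0,-30],30]
    - [[0,0,0],[0,0,-40],30]
    - [[0,0,0],[0,0,-40],30]
    - [[0,0,0],[0,0,-40],30]

```text
time: 7.08
tool_pos: [0.5535, -0.0584, 0.2872]
tcp_rot: [-0.326, -3.123, -0.0]
wrist_force: [0.7, -0.4, -1.0]
width: 0.505
grip_force: 45.9
```

Emit:
step_arm:
  targets:
    - [[0,0,0.12],[0,0,-10],30]
    - [[0,0,0.12],[0,0,0],30]
    - [[0,0,0.12],[0,0,0],30]
    - [[0,0,0.12],[0,0,0],30]
    - [[0,0,0.12],[0,0,0],30]

```text
time: 7.5
tool_pos: [0.554, -0.0584, 0.296]
tcp_rot: [1.243, 2.885, -0.0]
wrist_force: [0.3, 0.1, -0.1]
width: 0.509
grip_force: 45.8
```

Emit:
step_arm:
  targets:
    - [[0,0,0.12],[0,0,0],30]
    - [[0,0,0.12],[0,0,0],30]
    - [[0,0,0.12],[0,0,0],30]
    - [[0,0,0.12],[0,0,0],30]
    - [[0,0,0.12],[0,0,0],30]

```text
time: 7.92
tool_pos: [0.554, -0.0584, 0.2957]
tcp_rot: [-2.04, -2.389, 0.0]
wrist_force: [-1.3, -0.1, -0.3]
width: 0.509
grip_force: 45.8
```

Emit:
step_arm:
  targets:
    - [[0,0,0.1],[0,0,0],30]
    - [[0,0.1,0],[0,0,0],30]
    - [[0,0.1,0],[0,0,0],30]
    - [[0,0.1,0],[0,0,0],30]
    - [[0,0,0],[0,0,0],30]

```text
time: 8.33
tool_pos: [0.554, -0.0602, 0.2949]
tcp_rot: [-1.992, -2.115, -0.302]
wrist_force: [0.4, -0.7, -0.9]
width: 0.503
grip_force: 46.0
```

```bash
python3 -c "
from h import *
np.set_printoptions(suppress=True,precision=4)
s=read_state();print(s['q'],s['tool_pos'],s['wrist_force'],s['width']);print(Ro.from_rotvec(s['tcp_rot']).as_matrix())"
```

```text
[-0.2918  0.0946  1.8424  0.2922  1.3238 -0.4406] [ 0.554  -0.0602  0.2949] [ 0.3692 -0.7303 -0.9347] 0.5031125678683162
[[-0.0569  0.9982 -0.0194]
 [ 0.9528  0.0601  0.2975]
 [ 0.2981 -0.0016 -0.9545]]
```

Emit:
step_arm:
  targets:
    - [[0,0.1,0],[0,0,0],30]
    - [[0,0.1,0],[0,0,0],30]
    - [[0,0.1,0],[0,0,0],30]
    - [[0,0.1,0],[0,0,0],30]
    - [[0,0.1,0],[0,0,0],30]

```text
time: 8.75
tool_pos: [0.5542, -0.0585, 0.2962]
tcp_rot: [-1.686, -1.796, -0.714]
wrist_force: [-0.2, 0.3, -1.0]
width: 0.506
grip_force: 46.0
```

Emit:
step_arm:
  targets:
    - [[0,0.1,0],[0,0,0],30]
    - [[0,0.1,0],[0,0,0],30]
    - [[0,0.1,0],[0,0,0],30]
    - [[0,0.1,0],[0,0,0],30]
    - [[0,0.1,0],[0,0,0],30]

```text
time: 9.17
tool_pos: [0.5542, -0.0584, 0.2956]
tcp_rot: [-1.352, -1.439, -1.026]
wrist_force: [-0.1, 1.6, -1.0]
width: 0.507
grip_force: 46.0
```

Emit:
step_arm:
  targets:
    - [[0,0.1,0],[0,0,0],30]
    - [[0,0.1,0],[0,0,0],30]
    - [[0,0.07,0],[0,0,0],30]
    - [[0,0,0],[0,0,0],30]
    - [[0,0,0],[0,0,0],30]

```text
time: 9.58
tool_pos: [0.554, -0.0578, 0.2944]
tcp_rot: [-1.166, -1.239, -1.157]
wrist_force: [0.3, -0.5, -0.5]
width: 0.505
grip_force: 46.0
```

```bash
cat > d.py <<'E'
from h import *
np.set_printoptions(suppress=True,precision=4)
P=np.array([.612,.1103,.0815])
s=read_state();R=Ro.from_rotvec(s['tcp_rot']).as_matrix();print(s['time'],s['q'],s['tool_pos'],s['wrist_force'],s['torque'],s['width']);print(R)
# upright correction: bring tool x to world z
ax=np.cross(R[:,0],[0,0,1]);print("turn(tool)",R.T@ax)
g=s['tool_pos']+R[:,2]*.0545;print("knob",g)
print("shift tool mm to knob centre at post+[30,60]mm:",[R.T@(P+[0,0,h]-g)*1e3 for h in(.03,.06)])
E
python3 d.py; python3 - <<'E'
import sys;sys.path.insert(0,'.')
from h import *
im=[read_camera(c) for c in("side","top")]
cv2.imwrite("pics/s2.png",np.hstack([cv2.resize(i,(400,300)) for i in im])[:,:,::-1])
for q in("knob_socket","knob_closed"): tri(q)
E
```

```text
9.5833 [-0.564   0.5294  1.8194  1.0965  2.0007 -0.8805] [ 0.554  -0.0578  0.2944] [ 0.315  -0.4989 -0.5123] [-0.5443 -0.0545  0.0208] 0.5046024699062945
[[ 0.0037  0.9979 -0.0648]
 [ 0.0034  0.0648  0.9979]
 [ 1.     -0.004  -0.0032]]
turn(tool) [ 0.      0.0032 -0.004 ]
knob [ 0.5505 -0.0034  0.2943]
shift tool mm to knob centre at post+[30,60]mm: [array([-182.1391,   69.4625,  110.0318]), array([-152.1395,   69.3438,  109.936 ])]
side knob_socket [145. 315.] 0.85 [(array([239., 209.]), 0.45)]
top knob_socket [237. 345.] 0.74 []
knob_socket [ 0.5503 -0.0047  0.324 ]
side knob_closed [165. 313.] 0.89 []
top knob_closed [240. 341.] 0.94 [(array([238., 342.]), 0.28)]
knob_closed [ 0.5542 -0.0023  0.2722]
```

View pics/s2.png

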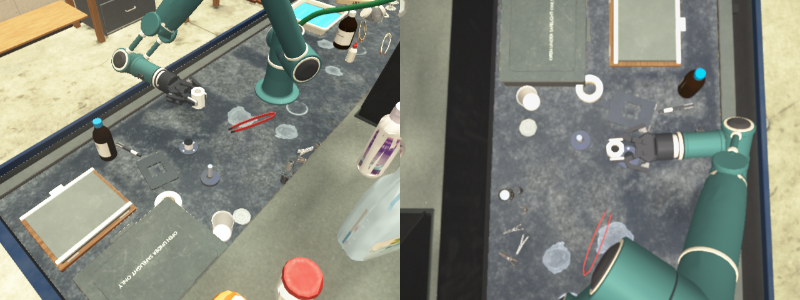

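The side view (left half) shows the knob upright in the gripper at (198,97). The top view (right half) shows its dark socket mouth facing up at (617,148), and the post at (578,140). Next I'll move over the post.

Emit:
step_arm:
  targets:
    - [[0,0.003,-0.004],[0,14,22],30]
    - [[0,0,0],[0,14,22],30]
    - [[0,0,0],[0,14,22],30]
    - [[0,0,0],[0,14,22],30]
    - [[0,0,0],[0,13.5,21],30]

```text
time: 10.3
tool_pos: [0.6174, 0.0558, 0.297]
tcp_rot: [-1.16, -1.241, -1.167]
wrist_force: [-0.3, -0.2, -0.7]
width: 0.507
grip_force: 46.1
```

Emit:
step_arm:
  targets:
    - [[0,0,0],[-30,0,0],30]
    - [[0,0,0],[-30,0,0],30]
    - [[0,0,0],[-30,0,0],30]
    - [[0,0,0],[-30,0,0],30]
    - [[0,0,0],[-20,0,0],30]

```text
time: 10.72
tool_pos: [0.6168, 0.0554, 0.154]
tcp_rot: [-1.16, -1.24, -1.164]
wrist_force: [-1.0, 0.1, -0.9]
width: 0.504
grip_force: 46.0
```

Emit:
step_arm:
  targets:
    - [[0,0,0],[0,0,0],30]
    - [[0,0,0],[0,0,0],30]
    - [[0,0,0],[0,0,0],30]
    - [[0,0,0],[0,0,0],30]

```text
time: 11.05
tool_pos: [0.6182, 0.0547, 0.1584]
tcp_rot: [-1.158, -1.243, -1.169]
wrist_force: [0.5, -0.3, -1.2]
width: 0.506
grip_force: 46.0
```

```bash
python3 d.py; python3 - <<'E'
import sys;sys.path.insert(0,'.')
from h import *
a=read_camera("side");b=read_camera("top");c=read_camera("wrist")
A=cv2.resize(a[190:310,270:390],(400,400));B=cv2.resize(b[170:260,240:360],(400,300))
o=np.zeros((400,800,3),np.uint8);o[:,:400]=A;o[:300,400:]=B
cv2.imwrite("pics/s3.png",o[:,:,::-1])
for q in("knob_socket","knob_closed","knob_center"): tri(q)
E
```

```text
11.05 [-0.3702  0.7554  1.7809  1.2082  1.813  -1.0174] [0.6182 0.0547 0.1584] [ 0.4882 -0.3023 -1.2211] [-0.5838 -0.0323  0.0026] 0.5064310789578016
[[-0.0074  0.998  -0.0628]
 [-0.0018  0.0628  0.998 ]
 [ 1.      0.0075  0.0013]]
turn(tool) [-0.     -0.0013  0.0075]
knob [0.6148 0.109  0.1585]
shift tool mm to knob centre at post+[30,60]mm: [array([-47.0017,  -3.0536,   1.3649]), array([-17.0026,  -2.8289,   1.4046])]
side knob_socket [235. 332.] 0.93 []
top knob_socket [213. 282.] 0.57 [(array([309., 173.]), 0.39)]
knob_socket [0.6148 0.1086 0.1798]
side knob_closed [250. 332.] 0.72 []
top knob_closed [212. 284.] 0.95 []
knob_closed [0.6212 0.1096 0.1377]
side knob_center [244. 338.] 0.64 []
top knob_center [213. 285.] 0.95 []
knob_center [0.6133 0.1111 0.1542]
```

View pics/s3.png

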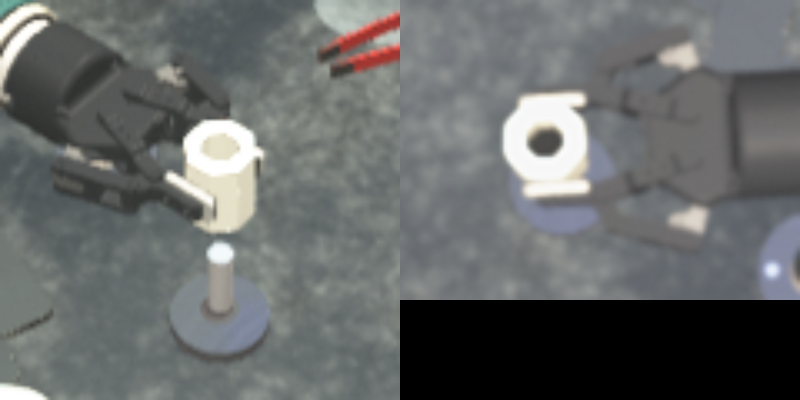

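Both views show the socket mouth up, with the knob above the post top at side-crop pixel (220,250). I'll trim the position and go down slowly.

Emit:
step_arm:
  targets:
    - [[0,-0.001,0.007],[-10,-3,1],30]
    - [[0,0,0],[-15,0,0],30]
    - [[0,0,0],[-12,0,0],30]
    - [[0,0,0],[0,0,0],30]
    - [[0,0,0],[0,0,0],30]

```text
time: 11.92
tool_pos: [0.6136, 0.0561, 0.118]
tcp_rot: [-1.164, -1.232, -1.16]
wrist_force: [-0.2, -0.7, -1.1]
width: 0.509
grip_force: 46.0
```

Emit:
step_arm:
  targets:
    - [[0,0,0],[0,0,0],30]
    - [[0,0,0],[0,0,0],30]
    - [[0,0,0],[0,0,0],30]

```text
time: 12.17
tool_pos: [0.6145, 0.0558, 0.1199]
tcp_rot: [-1.163, -1.236, -1.162]
wrist_force: [-0.5, 0.4, -1.6]
width: 0.509
grip_force: 46.0
```

```bash
python3 d.py
```

```text
12.1667 [-0.3706  0.8158  1.7746  1.1957  1.7935 -1.0599] [0.6145 0.0558 0.1199] [-0.4791  0.3642 -1.6091] [-0.6445 -0.0164 -0.0148] 0.508915583024288
[[ 0.002   0.998  -0.0629]
 [-0.0009  0.0629  0.998 ]
 [ 1.     -0.002   0.001 ]]
turn(tool) [ 0.    -0.001 -0.002]
knob [0.6111 0.1102 0.1199]
shift tool mm to knob centre at post+[30,60]mm: [array([-8.425 ,  0.9035,  0.0599]), array([21.575 ,  0.8449,  0.0903])]
```

Emit:
step_arm:
  targets:
    - [[0,0,-0.001],[-2,0.5,0],30]
    - [[0,0,0],[-2,0,0],30]
    - [[0,0,0],[-1,0,0],30]
    - [[0,0,0],[0,0,0],30]
    - [[0,0,0],[0,0,0],30]

```text
time: 12.58
tool_pos: [0.6147, 0.056, 0.1142]
tcp_rot: [-1.163, -1.236, -1.162]
wrist_force: [-0.1, -0.7, -1.2]
width: 0.507
grip_force: 46.0
```

Emit:
step_arm:
  targets:
    - [[0,0,0],[-1,0,0],30]
    - [[0,0,0],[0,0,0],30]
    - [[0,0,0],[0,0,0],30]

```text
time: 12.83
tool_pos: [0.6147, 0.0559, 0.1132]
tcp_rot: [-1.163, -1.236, -1.162]
wrist_force: [-0.4, -0.1, -1.5]
width: 0.505
grip_force: 46.0
```

Emit:
step_arm:
  targets:
    - [[0,0,0],[-1,0,0],30]
    - [[0,0,0],[0,0,0],30]
    - [[0,0,0],[0,0,0],30]

```text
time: 13.08
tool_pos: [0.6147, 0.0559, 0.1122]
tcp_rot: [-1.163, -1.236, -1.162]
wrist_force: [0.2, 0.2, -0.7]
width: 0.508
grip_force: 46.0
```

Emit:
step_arm:
  targets:
    - [[0,0,0],[-1,0,0],30]
    - [[0,0,0],[0,0,0],30]
    - [[0,0,0],[0,0,0],30]

```text
time: 13.33
tool_pos: [0.6147, 0.0559, 0.1112]
tcp_rot: [-1.163, -1.236, -1.162]
wrist_force: [-0.1, 0.3, -1.1]
width: 0.51
grip_force: 46.0
```

Emit:
step_arm:
  targets:
    - [[0,0,0],[-0.7,0,0],30]
    - [[0,0,0],[0,0,0],30]
    - [[0,0,0],[0,0,0],30]

```text
time: 13.58
tool_pos: [0.6147, 0.0559, 0.1105]
tcp_rot: [-1.163, -1.236, -1.162]
wrist_force: [0.3, 0.6, -0.9]
width: 0.508
grip_force: 46.0
```

Emit:
step_arm:
  targets:
    - [[0,0,0],[-0.7,0,0],30]
    - [[0,0,0],[0,0,0],30]
    - [[0,0,0],[0,0,0],30]

```text
time: 13.83
tool_pos: [0.6147, 0.0559, 0.1098]
tcp_rot: [-1.163, -1.236, -1.162]
wrist_force: [0.1, -0.4, -0.4]
width: 0.508
grip_force: 46.0
```

Emit:
step_arm:
  targets:
    - [[0,0,0],[-0.7,0,0],30]
    - [[0,0,0],[0,0,0],30]
    - [[0,0,0],[0,0,0],30]

```text
time: 14.08
tool_pos: [0.6147, 0.056, 0.1091]
tcp_rot: [-1.163, -1.236, -1.162]
wrist_force: [-0.6, -0.8, -1.4]
width: 0.506
grip_force: 46.0
```

Emit:
step_arm:
  targets:
    - [[0,0,0],[-0.7,0,0],30]
    - [[0,0,0],[0,0,0],30]
    - [[0,0,0],[0,0,0],30]

```text
time: 14.33
tool_pos: [0.6147, 0.0559, 0.1089]
tcp_rot: [-1.162, -1.236, -1.162]
wrist_force: [-0.7, 0.3, 2.7]
width: 0.508
grip_force: 46.0
```

Emit:
step_arm:
  targets:
    - [[0,0,0],[-0.7,0,0],30]
    - [[0,0,0],[0,0,0],30]
    - [[0,0,0],[0,0,0],30]

```text
time: 14.58
tool_pos: [0.6147, 0.0559, 0.1088]
tcp_rot: [-1.16, -1.235, -1.163]
wrist_force: [-1.4, -0.0, 5.9]
width: 0.509
grip_force: 46.0
```

Contact at TCP height 0.109 with about 7 N, so the closed end has stopped on the post. I'll hold and check the centring.

Emit:
step_arm:
  targets:
    - [[0,0,0],[0,0,0],30]
    - [[0,0,0],[0,0,0],30]
    - [[0,0,0],[0,0,0],30]
    - [[0,0,0],[0,0,0],30]
    - [[0,0,0],[0,0,0],30]

```text
time: 15.0
tool_pos: [0.6147, 0.0559, 0.1089]
tcp_rot: [-1.161, -1.236, -1.163]
wrist_force: [-1.6, 0.0, 4.8]
width: 0.508
grip_force: 46.0
```

```bash
python3 d.py; python3 - <<'E'
import sys;sys.path.insert(0,'.')
from h import *
a=read_camera("side");b=read_camera("top")
A=cv2.resize(a[210:310,290:390],(400,400),interpolation=cv2.INTER_CUBIC);B=cv2.resize(b[180:255,240:340],(400,300),interpolation=cv2.INTER_CUBIC)
o=np.zeros((400,800,3),np.uint8);o[:,:400]=A;o[:300,400:]=B
cv2.imwrite("pics/s4.png",o[:,:,::-1])
for q in("knob_socket","knob_closed","knob_center"): tri(q)
E
```

```text
15.0 [-0.3702  0.8359  1.7683  1.1936  1.7904 -1.0738] [0.6147 0.0559 0.1089] [-1.6104  0.0031  4.7532] [0.3261 0.0222 0.2158] 0.5080449045965001
[[ 0.0012  0.998  -0.0635]
 [-0.003   0.0635  0.998 ]
 [ 1.     -0.001   0.0031]]
turn(tool) [-0.     -0.0031 -0.001 ]
knob [0.6113 0.1103 0.109 ]
shift tool mm to knob centre at post+[30,60]mm: [array([2.4805, 0.7114, 0.0102]), array([32.4803,  0.6816,  0.1038])]
side knob_socket [248. 337.] 0.68 [(array([257., 336.]), 0.31)]
top knob_socket [218. 284.] 0.97 []
knob_socket [0.6095 0.1112 0.1353]
side knob_closed [262. 333.] 0.81 []
top knob_closed [222. 286.] 0.72 [(array([309., 170.]), 0.34)]
knob_closed [0.6104 0.1077 0.0828]
side knob_center [258. 339.] 0.79 []
top knob_center [220. 284.] 0.93 [(array([219., 282.]), 0.54)]
knob_center [0.6091 0.115  0.1034]
```

View pics/s4.png

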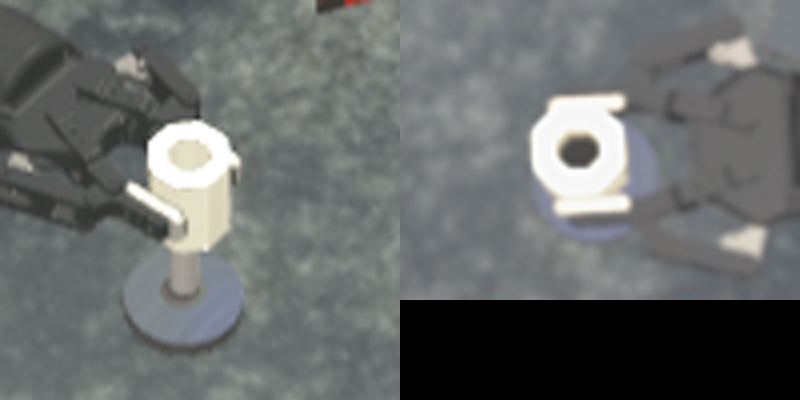

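The side crop shows the knob sitting on the post top at (190,250), in line with the post at (185,270). The top crop shows the socket mouth facing up at (578,150), and the cameras put it within about 2 mm of centre. The closed end is resting on the post, so now I'll lift 100 mm.

Emit:
step_arm:
  targets:
    - [[0,0,0],[5,0,0],30]
    - [[0,0,0],[15,0,0],30]
    - [[0,0,0],[25,0,0],30]
    - [[0,0,0],[25,0,0],30]
    - [[0,0,0],[18,0,0],30]

```text
time: 15.82
tool_pos: [0.6152, 0.0558, 0.1971]
tcp_rot: [-1.164, -1.237, -1.162]
wrist_force: [0.0, 0.8, -0.2]
width: 0.507
grip_force: 46.0
```

Emit:
step_arm:
  targets:
    - [[0,0,0],[10,0,0],30]
    - [[0,0,0],[3,0,0],30]
    - [[0,0,0],[0,0,0],30]
    - [[0,0,0],[0,0,0],30]
    - [[0,0,0],[0,0,0],30]

```text
time: 16.23
tool_pos: [0.6144, 0.056, 0.2073]
tcp_rot: [-1.164, -1.234, -1.16]
wrist_force: [0.4, -0.7, -1.1]
width: 0.51
grip_force: 46.0
```

Emit:
step_arm:
  targets:
    - [[0,0,0],[0,0,0],30]
    - [[0,0,0],[0,0,0],30]
    - [[0,0,0],[0,0,0],30]
    - [[0,0,0],[0,0,0],30]
    - [[0,0,0],[0,0,0],30]

```text
time: 16.65
tool_pos: [0.6149, 0.0558, 0.2085]
tcp_rot: [-1.163, -1.236, -1.162]
wrist_force: [0.8, 0.3, -0.9]
width: 0.507
grip_force: 46.0
```

```bash
python3 d.py; python3 - <<'E'
import sys;sys.path.insert(0,'.')
from h import *
im=[read_camera(c) for c in("side","top")]
cv2.imwrite("pics/s5.png",np.hstack([cv2.resize(i[80:400,120:440],(400,400)) for i in im])[:,:,::-1])
for q in("knob_socket","knob_closed"): tri(q)
E
```

```text
16.65 [-0.3703  0.6706  1.8013  1.2237  1.8355 -0.9451] [0.6149 0.0558 0.2085] [ 0.8029  0.2695 -0.8897] [-0.6502 -0.0382 -0.0117] 0.5069240026487716
[[ 0.0025  0.998  -0.063 ]
 [-0.0012  0.063   0.998 ]
 [ 1.     -0.0024  0.0013]]
turn(tool) [-0.     -0.0013 -0.0024]
knob [0.6115 0.1102 0.2086]
shift tool mm to knob centre at post+[30,60]mm: [array([-97.0917,   0.7524,  -0.0909]), array([-67.0918,   0.6812,  -0.0506])]
side knob_socket [217. 335.] 0.56 [(array([235., 303.]), 0.32)]
top knob_socket [211. 282.] 0.87 []
knob_socket [0.6101 0.1078 0.2323]
side knob_closed [233. 334.] 0.63 []
top knob_closed [213. 283.] 0.84 []
knob_closed [0.6133 0.1093 0.1875]
```

View pics/s5.png

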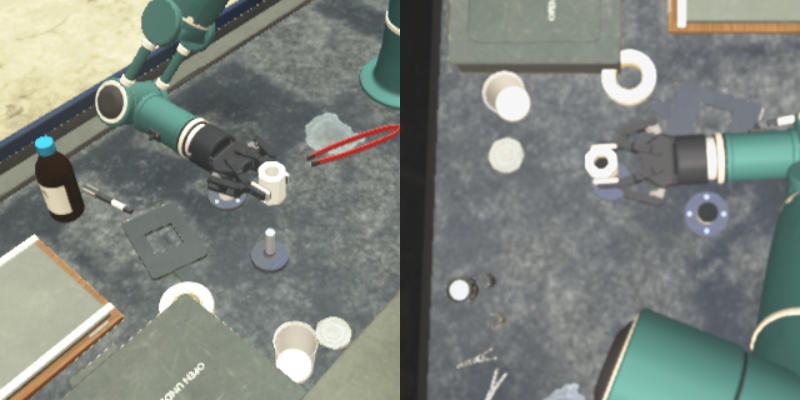

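The knob is held upright with the socket up, at (272,180) in the side view and (600,160) in the top view. Its lower end is about 100 mm above the post, and the other things look undisturbed, so I'll hand it in.

```bash
python3 -c "
from workcell import *
print(finish_job())"
```

```text
the job is handed in; nothing more can be done
None
```

The job is handed in: the knob's closed end stopped on the post at about 6 N, within about 2 mm of centre, and the arm now holds it upright and still, socket up, about 10 cm above the post; nothing else looked disturbed in the last pictures.

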